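# Take the finished order board out of the lever arch file at the packing bench

## Task

First clear the white tray: stand the yellow film roll upright on the round green mat, never letting it tip. Then lift the file's red lever until the rings spring fully open, lift the blue punched board off its pins, lay it flat in the white tray with its grip ridge upwards, and only then press the lever fully down so that the rings are shut again. Leave the jar, the tape roll and the cutter where they are, and end with everything at rest and let go.

Things in the scene. Friction and masses are not known exactly. Their poses are not given: they have to be found in the camera images.
- file: Black lever arch file lying open on a dark steel stand, fixed. It slopes up at 30 degrees towards +x of this frame, which points to the robot within 17 degrees (the low edge is the far one). Origin on the bench under the slope's middle, z up. Footprint 180 (x) by 245 (y) mm, low edge 23 mm, high edge 120 mm, shut rings and lever up to 140 mm above the bench. Tray and mat are on either side.
- slope (a point): Middle of the file cover's upper face (190 by 240 mm), 72.5 mm above the bench. Axes: x up the slope, y sideways along the row of pins, z square to the slope, so 30 degrees from vertical, leaning back over the low edge. 6 mm of filed paper lies under the board.
- pins_mid (a point): Midway between the tops of two fixed pins (7 mm thick, 36 mm above the cover, 80 mm apart in y), axes as slope, at (35, -50, 36) mm in its frame. Two steel arches pivot on a shaft along y, 35 mm farther up the slope; shut, they reach over the pins (top 50 mm above the cover) and trap the board; open, they swing back up the slope, off the pins.
- lever_hinge (a point): Hinge of the lever, at (35, 30, 22) mm in the frame of slope and with the same axes (it does not turn with the lever). The hinge axis is x.
- lever_tip (a point): Centre of the lever's red grip: 22 mm wide (along the hinge axis x), 26 mm long, 10 mm thick, 78 mm from the hinge. Shut, the lever points to +y of slope raised 0.25 rad, this point 41 mm above the cover, free all round; open, it stands square to the slope (1.6 rad from the cover). Turns with the lever; axes at joint value 0 as slope.
- lever (a joint): Angle of the lever, rad: 0 shut (down), 1.35 fully lifted; positive lifts it about +x of lever_hinge. An over-centre spring holds it at either end: about 3 N at the grip moves it, and past half-way (0.68) it snaps the rest of the way by itself if let go.
- rings (a joint): Angle of the two arches, rad: 0 shut on the pins, 0.95 fully open. The lever drives them in proportion.
- board_grip (a point): Centre of the blue board's grip ridge: 12 mm thick (board x), 64 mm long (board y), standing 34 mm above the board's upper face; this point is 17 mm above that face. Board axes: x, y along its sides, z out of the ridge side; on the file they match slope. At the start the board hangs on the pins by its holes.
- board_mid (a point): Centre of the blue plastic board, halfway through: 125 (x) by 130 (y) by 6 mm, about 0.14 kg, two square 16 mm holes at x = +47, y = +-40 mm. The ridge's centre is at (-8, 0, 20) mm from here. With the rings open, draw it 40 mm square to the slope to clear the pins.
- roll: Hand film roll standing upright, top-heavy, 190 mm tall, about 0.3 kg; origin at the centre of its foot, z along it. Bare cardboard core, 38 mm across, from 0 to 66 mm and 184 to 190 mm; yellow film, 52 mm across, from 66 to 184 mm. Centre of mass about 117 mm up; it falls over beyond about 9 degrees. At the start it stands in the tray.
- roll_mid (a point): The roll's middle, halfway up (95 mm above the foot).
- roll_foot (a point): Centre of the roll's foot.
- mat_top (a point): Centre of the upper face of the round green mat, 110 mm across, 5 mm thick, fixed to the bench to the left or the right of the file, the tray being on the other side.
- tray_in (a point): Centre of the inner floor (5 mm above the bench) of the white tray, fixed: outside 180 by 180 mm, inside 170 by 170 mm, rim 28 mm above the bench; axes along its sides, z up.
- jar_mid (a point): Middle of a glass jar, 68 mm across, 105 mm tall, loose: leave alone.
- tape_mid (a point): Middle of a green tape roll lying flat, 96 mm across, 50 mm high, loose: leave alone.
- cutter_mid (a point): Middle of a box cutter lying flat, 40 by 150 (its y) by 16 mm, loose: leave alone.

How it is judged:
On the way, in this order (a step that is already met when the one before it is completed fails the run):
1. the film roll stands upright on the green mat, let go (horizontal distance between roll_foot and mat_top below 0.034 m and z of roll_foot in the frame of mat_top below 0.006 m and angle between roll's own z axis and vertical below 0.06 rad and contact force between roll and the fingers below 0.1 N and linear speed of roll below 0.03 m/s), for 0.2 s.
2. the lever is lifted and the rings have sprung fully open (value of joint lever above 1.2 rad and value of joint rings above 0.75 rad), for 0.2 s.
3. the board lies flat in the tray, ridge up, let go, while the rings are still open (x of board_mid in the frame of tray_in between -0.03 and 0.03 m and y of board_mid in the frame of tray_in between -0.03 and 0.03 m and z of board_mid in the frame of tray_in between -0.003 and 0.009 m and angle between board_mid's own z axis and vertical below 0.08 rad and contact force between board and the fingers below 0.1 N and linear speed of board below 0.03 m/s and value of joint lever above 1.1 rad), for 0.2 s.
At the end, for the whole second after the job is handed in: lever down (under 0.06 rad), rings shut (under 0.05 rad); board flat (0.08 rad), ridge up, on the tray's floor, its middle within 30 mm of the tray's centre along each side; roll upright (0.06 rad) on the mat, foot within 34 mm of its centre; both let go and at rest (all of step 1 and value of joint lever below 0.06 rad and value of joint rings below 0.05 rad and x of board_mid in the frame of tray_in between -0.03 and 0.03 m and y of board_mid in the frame of tray_in between -0.03 and 0.03 m and z of board_mid in the frame of tray_in between -0.003 and 0.009 m and angle between board_mid's own z axis and vertical below 0.08 rad and contact force between board and the fingers below 0.1 N and linear speed of board below 0.03 m/s); the robot touches nothing.
It fails at once if the film roll tips more than 0.35 rad (20 degrees) (angle between roll's own z axis and vertical above 0.35 rad).
It fails at once if the jar is shifted more than 25 mm (distance of jar_mid from where it was at the start of the episode above 0.025 m).
It fails at once if the tape roll is shifted more than 25 mm (distance of tape_mid from where it was at the start of the episode above 0.025 m).
It fails at once if the cutter is shifted more than 25 mm (distance of cutter_mid from where it was at the start of the episode above 0.025 m).
It also fails if it takes over 72 s, if anything falls off the work surface, if the arm or the gripper's body presses on something with over 40 N, if the wrist force passes 120 N, or if a joint passes its speed limit or range.

## Robot

A 7-joint arm with a two-finger parallel gripper is mounted at the origin on the work surface. World frame = base frame: x ahead of the robot, y to its left, z up, the work surface at z = 0. Lengths are in m, angles in rad, forces in N, time in s.
With the tool pointing down it reaches from about 0.425 to 0.875 m from the base axis. Payload 9.9 kg.
Tool frame: the origin (TCP) lies between the finger pads; the fingertips stand 25 mm ahead of it and the grasp point (between the pads) lies 6 mm ahead of it; y points along the fingers, x is the direction in which the jaws open and shut, and the axes are right-handed (so a half turn about y gives the same grasp; the last joint's range is limited). The gripper opens to 85 mm and grips with 20 to 120 N. Pads are 22 mm wide; open, the fingers measure 114 mm over their backs; the gripper's body (76 mm by 85 mm) begins 54 mm behind the grasp point. The pads swing forward as they close: fully open they stand 13 mm farther back than shut.
Start: joints at [1.153, 0.576, 0.025, 1.437, -0.015, 1.129, -0.057], TCP at [0.221, -0.638, 0.256] pointing down, gripper open.
Joint ranges: [-2.76, 2.76], [-0.34, 2.15], [-1.52, 1.57], [0.19, 2.46], [-1.09, 4.23], [0.17, 1.99], [-2.82, 2.82]. Speed limits (rad/s): [2.22, 2.22, 3.01, 3.01, 3.14, 3.14, 3.14].

## Interface

Orientations are given as a rotation vector (axis times angle).
In Python, from cell import get_state, get_image, finish_job, spot_in gives the robot as it stands.
- The arm moves only by the tool arm_command, never from a script. Its argument "motion" is a list of rows, each a list of 2 entries, a list of its own where there are three numbers: the shift along the tool's x, y, z in cm, then the turn about the tool's y in rad. In form: [[[dx, dy, dz], spin], ...]. A call has 1 to 8 rows; each row is the pose to reach, as a shift and turn from the pose commanded when the call began, along the tool's axes at that moment; what a row does not reach only later rows make up. A row lasts 1/12 s, in which the tool goes at most 41.7 mm and 7.16 degrees, less where a joint would pass 70% of its speed; a pose out of reach is approached as far as the arm can. A call with a gripper value outside its range is refused whole. "claw" is the opening, from 0 (shut) to 1 (fully open), set as the call begins (left out, the last holds). The fingers move at their own pace and stop on an object; "force" is the grip in N (left out, the last holds). Time passes only in rows, so rows that repeat a pose let the fingers close. It gives the time, the measured TCP pose, the force and the opening at its end, in the units of the state.
- get_state(): the state, without advancing time (a new reading comes with each control period).
- get_image(name): name is "scene" or "top" or "wrist"; returns a dict with "pixels" (384x512x3 uint8, blue, green, red), "intrinsics" (3x3 intrinsics, pixels), "k1" (the pictures are not rectified: a ray, as slopes to the right and down, at radius r is drawn at 1 + k1 r^2 times it, then the intrinsics apply), "R" (3x3) and "t" (3): a world point X has camera coordinates R X + t. Camera axes: x right, y down, z forward; pixel columns grow to the right and rows downward; lengths in m; the calibration is good to about 2 mm. A picture is of the moment at which its call begins. There is no depth.
- finish_job(): hands the job in, once; it reports no verdict.
Trained networks look in the newest picture that a camera, given by its name, has taken for a name from the list of things; names that differ only in an ending like _2 or _b are one class to them, and where a whole thing is asked for, a point or a joint stands for the part that bears it (a point fixed in the world has none). Each returns a list of dicts, best first, with "confidence" (0 to 1); they miss things now and then, are a little off and sometimes report something else, mostly with a low value. They report only what shows in the picture. A call takes as long as a camera call.
- spot_in(camera, thing): "at" ([column, row] in pixels, amid what is visible of it).
The state is a dict: "time": time; "q": joint angles; "joint_vel": joint speeds; "effort": joint torques, N m; "tcp_pos": TCP position; "orientation": TCP orientation; "contact_force": force on the tool from outside, world axes, zero at the start; "moment": the same for the moment, N m; "opening": finger opening in m.
Only numpy, scipy, OpenCV 4.12 (cv2) and the standard library are available. Lean on these libraries where they do the work, as an engineer would, in place of code of your own. Each camera call takes 0.05 s, during which the arm holds its last target. There are 200 camera calls.

## Working session

There is one attempt and no reset: what is moved stays moved. The work goes in short steps, Python scripts to look and compute and a tool call to move; the robot and the scene stay as the last step left them, time stands still between calls to the robot, and variables do not carry over. Pictures are saved under pics/ and viewed, about 8 in all and at most 12, crops included, and the job is handed in when it is done.

Besides the shell and the picture viewer there is one more tool, called after "Call:" by a JSON object that holds its "api" and its "payload", one argument or row to a line. arm_command: Moves the arm, as the interface text tells. Its arguments: {"type":"object","properties":{"motion":{"type":"array"},"claw":{"type":"number"},"force":{"type":"number"}},"required":["motion"]}

```bash
ls; mkdir -p pics
cat > h.py <<'E'
import numpy as np, cv2
from scipy.spatial.transform import Rotation as Rn
from cell import get_state, get_image, finish_job, spot_in
def rays(im,px):
    K=np.array(im["intrinsics"]);p=np.atleast_2d(np.array(px,float))
    d=np.array([im["k1"],0,0,0],float)
    u=cv2.undistortPointsIter(p[:,None],K,d,None,None,(3,50,1e-9))[:,0] if hasattr(cv2,'undistortPointsIter') else cv2.undistortPoints(p[:,None],K,d)[:,0]
    R=np.array(im["R"]);t=np.array(im["t"]).ravel()
    D=np.c_[u,np.ones(len(u))]@R
    return -R.T@t,D
def onz(im,px,z):
    c,D=rays(im,px);return np.array([c+d*(z-c[2])/d[2] for d in D])
def proj(im,X):
    R=np.array(im["R"]);t=np.array(im["t"]).ravel()
    return cv2.projectPoints(np.atleast_2d(np.array(X,float)),cv2.Rodrigues(R)[0],t,np.array(im["intrinsics"]),np.array([im["k1"],0,0,0.]))[0][:,0]
def tri(obs):
    A=np.zeros((3,3));b=np.zeros(3)
    for im,px in obs:
        c,D=rays(im,px);d=D[0]/np.linalg.norm(D[0]);P=np.eye(3)-np.outer(d,d);A+=P;b+=P@c
    return np.linalg.solve(A,b)
E
python3 - <<'E'
from h import *
np.set_printoptions(precision=3,suppress=True)
s=get_state();print(s)
ims={}
for c in("scene","top"):
    im=get_image(c);ims[c]=im;cv2.imwrite(f"pics/{c}0.png",im["pixels"])
    print(c,-np.array(im["R"]).T@np.array(im["t"]).ravel(),im["intrinsics"],im["k1"])
    for n in("file","lever_tip","board_grip","board_mid","roll","mat_top","tray_in","jar_mid","tape_mid","cutter_mid","pins_mid","roll_mid"):
        try: print(n,[(np.round(d["at"],1).tolist(),round(d["confidence"],2)) for d in spot_in(c,n)][:3])
        except Exception as e: print(n,e)
import pickle;pickle.dump(ims,open("im0.pkl","wb"))
v=np.vstack
cv2.imwrite("pics/both0.png",cv2.resize(np.hstack([ims["scene"]["pixels"],ims["top"]["pixels"]]),None,fx=.78,fy=.78))
E
```

```text
pics
{'time': 0.0, 'q': array([ 1.153,  0.577,  0.025,  1.438, -0.015,  1.129, -0.056]), 'joint_vel': array([ 0.001, -0.001,  0.001, -0.001,  0.002,  0.   ,  0.001]), 'effort': array([ -0.   , -76.575,   2.25 , -28.596,   0.015,   0.013,  -0.   ]), 'tcp_pos': array([ 0.221, -0.637,  0.255]), 'orientation': array([-1.348,  0.961, -0.959]), 'contact_force': array([-0.821,  0.212,  0.03 ]), 'moment': array([ 0.017, -0.029, -0.032]), 'opening': 0.08520215325875659}
scene [ 1.32  -0.427  0.776] [[427.845   0.    257.416]
 [  0.    427.845 185.227]
 [  0.      0.      1.   ]] -0.12462089322679855
file [([243.2, 208.0], 0.61), ([213.6, 267.0], 0.45)]
lever_tip [([229.0, 194.6], 0.71), ([275.8, 188.1], 0.42)]
board_grip [([274.9, 188.7], 0.55)]
board_mid [([277.4, 190.6], 0.55)]
roll [([335.7, 124.5], 0.82), ([245.4, 200.5], 0.59), ([226.2, 189.4], 0.49)]
mat_top [([152.9, 236.4], 0.81), ([359.8, 200.6], 0.34)]
tray_in [([323.1, 156.9], 0.73)]
jar_mid [([214.0, 266.2], 0.82), ([339.1, 117.5], 0.73)]
tape_mid [([360.0, 199.7], 0.77), ([256.6, 162.8], 0.6), ([229.8, 191.7], 0.56)]
cutter_mid [([305.0, 250.4], 0.92), ([244.8, 201.3], 0.17)]
pins_mid [([245.2, 198.7], 0.68)]
roll_mid [([337.8, 121.3], 0.7), ([254.0, 164.2], 0.67)]
top [ 0.46  -0.028  1.092] [[382.035   0.    254.057]
 [  0.    382.035 187.713]
 [  0.      0.      1.   ]] -0.11650117028108811
file [([273.9, 205.0], 0.75)]
lever_tip [([288.8, 190.9], 0.73)]
board_grip [([237.3, 192.8], 0.86), ([276.3, 203.8], 0.33)]
board_mid [([240.1, 190.8], 0.78)]
roll [([124.7, 235.9], 0.83)]
mat_top [([354.4, 215.2], 0.7)]
tray_in [([152.5, 233.4], 0.96)]
jar_mid [([329.0, 142.9], 0.82), ([125.9, 231.7], 0.26)]
tape_mid [([126.5, 233.4], 0.49), ([273.4, 203.1], 0.2)]
cutter_mid [([244.9, 132.3], 0.8), ([274.7, 204.6], 0.53)]
pins_mid [([271.7, 202.5], 0.93), ([287.3, 191.3], 0.59)]
roll_mid [([129.0, 234.5], 0.96), ([272.7, 200.7], 0.39)]
```

View pics/top0.png

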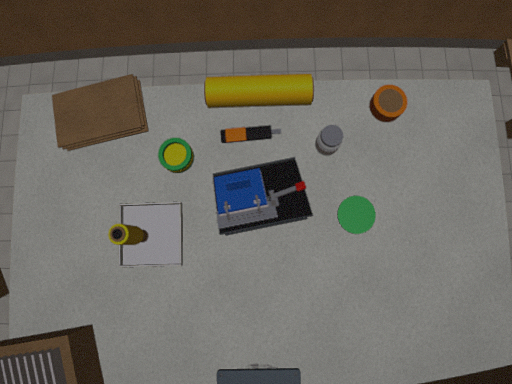

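View pics/scene0.png

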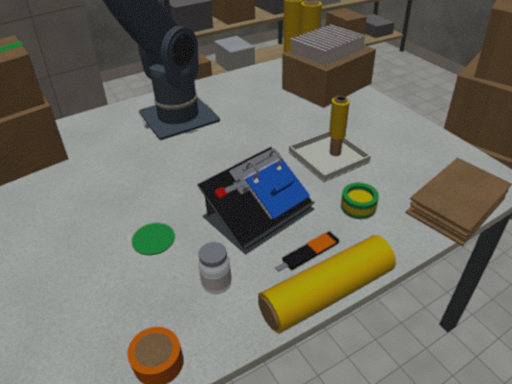

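The overhead view has the tray at about (152, 235) with the roll in it, the file at (262, 196), the mat at (356, 215), the jar at (330, 140), the tape at (175, 155) and the cutter at (250, 133). The scene view agrees. Next I measure from colour masks and fit the file pose.

```bash
cat > m.py <<'E'
from h import *
import pickle
from scipy.optimize import least_squares
np.set_printoptions(precision=4,suppress=True)
ims=pickle.load(open("im0.pkl","rb"));T,S=ims["top"],ims["scene"]
print("tool axes\n",Rn.from_rotvec(get_state()["orientation"]).as_matrix())
def mask(im,lo,hi,box):
    h=cv2.cvtColor(im["pixels"],cv2.COLOR_BGR2HSV);m=cv2.inRange(h,lo,hi);o=np.zeros_like(m);x0,y0,x1,y1=box;o[y0:y1,x0:x1]=m[y0:y1,x0:x1];return o
def cen(m): y,x=np.nonzero(m);return np.array([x.mean(),y.mean()]),len(x)
for n,im,b in(("top",T,(330,190,385,240)),("scene",S,(125,215,185,260))):
    c,k=cen(mask(im,(45,80,40),(80,255,255),b));print("mat",n,c,k,onz(im,c,.005))
for n,im,b in(("top",T,(280,175,315,200)),("scene",S,(200,170,260,220))):
    m=mask(im,(0,120,60),(8,255,255),b)|mask(im,(172,120,60),(180,255,255),b);print("red",n,cen(m))
red=[cen(mask(im,(0,120,60),(8,255,255),b)|mask(im,(172,120,60),(180,255,255),b))[0] for im,b in((T,(280,175,315,200)),(S,(200,170,260,220)))]
print("red tri",tri([(T,red[0]),(S,red[1])]))
# board quads
q={}
for n,im,b in(("top",T,(205,160,285,235)),("scene",S,(230,150,320,235))):
    m=mask(im,(105,120,50),(125,255,255),b);m=cv2.morphologyEx(m,cv2.MORPH_CLOSE,np.ones((7,7)))
    r=cv2.minAreaRect(np.argwhere(m)[:,::-1].astype(np.float32));c=cv2.findContours(m,0,2)[0];c=max(c,key=cv2.contourArea)
    p=cv2.approxPolyDP(cv2.convexHull(c),4,True)[:,0];q[n]=p;print("board",n,p.tolist(),cen(m))
# tray white
m=mask(T,(0,0,140),(180,60,255),(112,195,192,275));c,k=cen(m);print("tray",c,k)
a=T["pixels"][190:280,95:200];b=S["pixels"][90:185,280:380]
f=T["pixels"][150:245,205:320];g=S["pixels"][140:255,190:325]
r=lambda x:cv2.resize(x,(400,300),interpolation=cv2.INTER_CUBIC)
cv2.imwrite("pics/crop1.png",np.vstack([np.hstack([r(a),r(b)]),np.hstack([r(f),r(g)])]))
E
python3 m.py
```

```text
tool axes
 [[ 0.3276 -0.      0.9448]
 [-0.9448  0.      0.3276]
 [-0.     -1.      0.    ]]
mat top [356.0544 214.4118] 1122 [[ 0.5362 -0.2894  0.005 ]]
mat scene [152.7572 238.3738] 1046 [[ 0.5417 -0.2914  0.005 ]]
red top (array([299.962 , 185.7468]), 79)
red scene (array([220.297 , 192.1881]), 101)
red tri [ 0.6047 -0.1212  0.1256]
board top [[259, 168], [266, 203], [218, 213], [214, 177]] (array([239.1808, 190.4268]), 1825)
board scene [[282, 159], [308, 196], [273, 219], [245, 179]] (array([277.393 , 188.3896]), 2051)
tray [154.4261 233.6013] 2694
```

View pics/crop1.png

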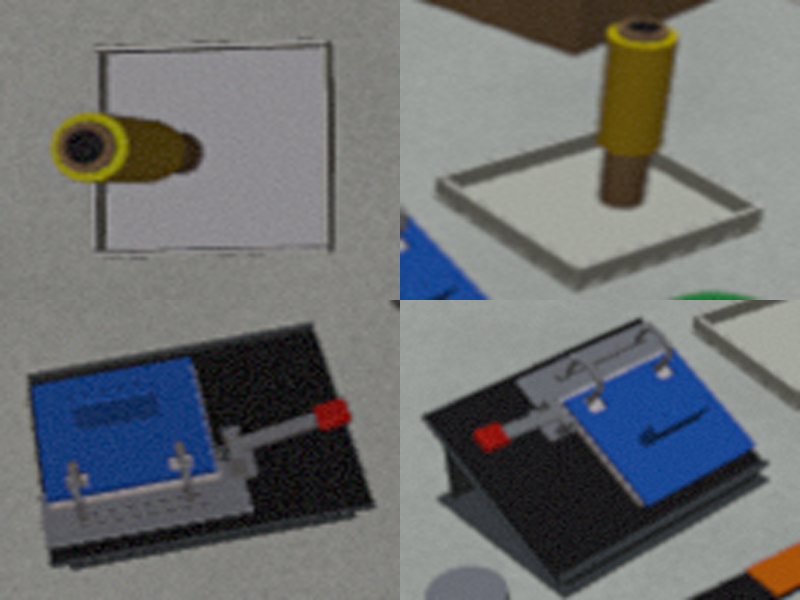

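```bash
cat > m2.py <<'E'
from m import *
ct=lambda x,y:[95+x/(400/105)-.37,190+y/(300/90)-.35]
cs=lambda x,y:[280+x/4-.37,90+y/(300/95)-.35]
tc=[ct(*p) for p in((97,46),(331,41),(333,250),(97,252))];C=onz(T,tc,.028);print("tray rim",C,C.mean(0),[np.linalg.norm(C[i]-C[i-1]) for i in range(4)])
print("scene rim corners",onz(S,[cs(38,180),cs(360,210)],.028))
print("roll top",onz(T,[ct(86,146)],.195),onz(S,[cs(242,27)],.195),"tri",tri([(T,ct(86,146)),(S,cs(242,27))]),"foot",onz(S,[cs(223,196)],.005))
c30,s30=np.cos(np.pi/6),.5
def W(p,P):
    X,Y,a=p;P=np.atleast_2d(P);u=P[:,0]*c30-P[:,2]*s30;v=P[:,1];h=.0725+P[:,0]*s30+P[:,2]*c30
    return np.c_[X+u*np.cos(a)-v*np.sin(a),Y+u*np.sin(a)+v*np.cos(a),h]
if __name__=="__main__":
    tip=[.035,.1056,.0413]
    bc=np.array([[-.079,.015,.012],[.046,.015,.012],[.046,-.115,.012],[-.079,-.115,.012]])
    # fit with board offset free in slope x,y
    pt=np.array([[259,168],[266,203],[218,213],[214,177]],float);ps=np.array([[245,179],[0,0],[0,0],[308,196]]) 
    S4=np.array([[273,219],[245,179],[282,159],[308,196]],float)
    def res(p):
        b=bc+[p[3],p[4],0]
        return np.r_[(proj(T,W(p[:3],tip))-red[0]).ravel()*2,(proj(S,W(p[:3],tip))-red[1]).ravel()*2,(proj(T,W(p[:3],b))-pt).ravel(),(proj(S,W(p[:3],b))-S4).ravel(),np.array(p[3:])/.003]
    r=least_squares(res,[.55,0,np.pi+.15,0,0]);print(r.x,np.round(r.fun,1))
    p=r.x[:3];np.save("file.npy",r.x)
    b=r.x[3:]
    for n,P in dict(tip=tip,hinge=[.035,.03,.022],grip=[-.0165+b[0]-.008,-.05+b[1],.009+.020],pin=[.035,-.05,.036],tipopen=[.035,.030+.078*np.cos(1.6),.022+.078*np.sin(1.6)],corner=[.095,.12,0]).items():print(n,W(p,P))
    for n,im,z in(("jar_mid",T,.1),("tape_mid",T,.04),("cutter_mid",T,.01)):
        d=spot_in("top",n)[0];print(n,onz(im,d["at"],z))
    v={}
    for im,n in((T,"t"),(S,"s")):
        x=im["pixels"].copy()
        for P in [tip,*(bc+[b[0],b[1],0]),[.035,-.01,.036],[.035,-.09,.036],[.095,.12,0],[-.095,.12,0],[-.095,-.12,0],[.095,-.12,0]]:
            u=proj(im,W(p,P))[0];x[int(round(u[1])),int(round(u[0]))]=(0,255,255)
        v[n]=x
    r4=lambda x:cv2.resize(x,(400,300),interpolation=cv2.INTER_NEAREST)
    cv2.imwrite("pics/fit.png",np.hstack([r4(v["t"][150:245,205:320]),r4(v["s"][140:255,190:325])]))
E
python3 m2.py
```

```text
tool axes
 [[ 0.3276 -0.      0.9448]
 [-0.9448  0.      0.3276]
 [-0.     -1.      0.    ]]
mat top [356.0544 214.4118] 1122 [[ 0.5362 -0.2894  0.005 ]]
mat scene [152.7572 238.3738] 1046 [[ 0.5417 -0.2914  0.005 ]]
red top (array([299.962 , 185.7468]), 79)
red scene (array([220.297 , 192.1881]), 101)
red tri [ 0.6047 -0.1212  0.1256]
board top [[259, 168], [266, 203], [218, 213], [214, 177]] (array([239.1808, 190.4268]), 1825)
board scene [[282, 159], [308, 196], [273, 219], [245, 179]] (array([277.393 , 188.3896]), 2051)
tray [154.4261 233.6013] 2694
tray rim [[0.5817 0.3852 0.028 ]
 [0.582  0.2055 0.028 ]
 [0.4067 0.2039 0.028 ]
 [0.4063 0.3817 0.028 ]] [0.4942 0.2941 0.028 ] [np.float64(0.17537689359234526), np.float64(0.17965860365732825), np.float64(0.17523288117644983), np.float64(0.17780209965102822)]
scene rim corners [[0.4152 0.2041 0.028 ]
 [0.5866 0.3811 0.028 ]]
roll top [[0.4902 0.3258 0.195 ]] [[0.4904 0.3253 0.195 ]] tri [0.4902 0.3257 0.1948] foot [[0.4885 0.3306 0.005 ]]
[ 0.5951 -0.0156  3.3207 -0.002  -0.0001] [ 0.5  0.4  0.3 -0.3  0.2 -0.7  1.2 -0.4  0.3 -0.4 -0.2 -0.3  0.2 -0.7
 -0.7 -0.5 -0.3 -0.9  1.7 -0.8 -0.7 -0. ]
tip [[ 0.6044 -0.1213  0.1258]]
hinge [[ 0.5814 -0.0486  0.1091]]
grip [[0.623  0.0403 0.0844]]
pin [[0.574  0.0314 0.1212]]
tipopen [[ 0.6194 -0.0394  0.1766]]
corner [[ 0.5355 -0.1484  0.12  ]]
jar_mid [[ 0.7226 -0.2057  0.1   ]]
tape_mid [[0.4953 0.3598 0.04  ]]
cutter_mid [[0.7852 0.0231 0.01  ]]
```

View pics/fit.png

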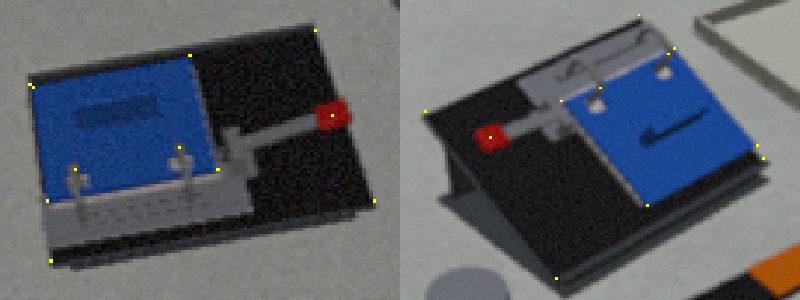

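```bash
cat > go.py <<'E'
from h import *
import sys
np.set_printoptions(precision=2,suppress=True)
def go(*tg,yaw=None):
    s=get_state();M=Rn.from_rotvec(s["orientation"]).as_matrix();y0=np.arctan2(M[1,0],M[0,0])
    print("t",round(s["time"],2),"pos",np.round(s["tcp_pos"],4),"yaw",round(y0,3),"open",round(s["opening"],4),"F",s["contact_force"])
    for t in tg: 
        d=np.array(t)-s["tcp_pos"];print(t,"shift cm",M.T@d*100,"dist",np.linalg.norm(d))
    if yaw is not None: print("spin",-((yaw-y0+np.pi/2)%np.pi-np.pi/2))
E
python3 -c "
from go import *
go((.5,-.3,.3),(.55,.2,.3),(.49,.326,.3),(.49,.326,.158))"
```

```text
t 1.45 pos [ 0.22 -0.64  0.26] yaw -1.237 open 0.0854 F [-0.35 -0.12  0.23]
(0.5, -0.3, 0.3) shift cm [-22.77  -4.37  37.41] dist 0.4401380475474639
(0.55, 0.2, 0.3) shift cm [-68.38  -4.37  58.51] dist 0.9010242700588635
(0.49, 0.326, 0.3) shift cm [-82.25  -4.37  56.97] dist 1.0014853621069564
(0.49, 0.326, 0.158) shift cm [-82.25   9.83  56.97] dist 1.0053464721625194
```

Call:
{"api": "arm_command", "payload": {
  "motion": [
    [[-16,-4.4,26.5],0],
    [[-16,-4.4,26.5],0],
    [[-16,-4.4,26.5],0],
    [[-16,-4.4,26.5],0],
    [[-16,-4.4,26.5],0],
    [[-16,-4.4,26.5],0],
    [[-16,-4.4,26.5],0],
    [[-16,-4.4,26.5],0]
  ],
  "claw": 1,
  "force": 40
}}

```text
time: 2.12
tcp_pos: [0.4231, -0.395, 0.3013]
orientation: [-1.348, 0.954, -0.957]
contact_force: [0.8, -0.5, 1.0]
opening: 0.0855
```

Call:
{"api": "arm_command", "payload": {
  "motion": [
    [[-6.8,0,10.9],0],
    [[-6.8,0,10.9],0],
    [[-6.8,0,10.9],0],
    [[-6.8,0,10.9],0],
    [[-20.8,0,17.4],0],
    [[-20.8,0,17.4],0],
    [[-20.8,0,17.4],0],
    [[-20.8,0,17.4],0]
  ]
}}

```text
time: 2.78
tcp_pos: [0.5155, -0.1424, 0.3005]
orientation: [-1.348, 0.958, -0.957]
contact_force: [1.4, 0.2, 1.1]
opening: 0.0851
```

Call:
{"api": "arm_command", "payload": {
  "motion": [
    [[-28.5,0,13],0],
    [[-28.5,0,13],0],
    [[-28.5,0,13],0],
    [[-28.5,0,13],0],
    [[-28.5,0,13],0],
    [[-28.5,0,13],0],
    [[-28.5,0,13],0],
    [[-28.5,0,13],0]
  ]
}}

```text
time: 3.45
tcp_pos: [0.5443, 0.1715, 0.3005]
orientation: [-1.348, 0.957, -0.954]
contact_force: [-0.3, 0.8, -0.2]
opening: 0.0853
```

Call:
{"api": "arm_command", "payload": {
  "motion": [
    [[-17,0,0.1],0],
    [[-17,0,0.1],0],
    [[-17,0,0.1],0],
    [[-17,0,0.1],0],
    [[-17,0,0.1],0],
    [[-17,0,0.1],0],
    [[-17,0,0.1],0],
    [[-17,0,0.1],0]
  ]
}}

```text
time: 4.12
tcp_pos: [0.4908, 0.325, 0.3003]
orientation: [-1.349, 0.961, -0.962]
contact_force: [0.7, 0.1, 0.3]
opening: 0.0858
```

```bash
python3 -c "
from go import *
go((.49,.326,.3),(.49,.326,.158))
im=get_image('wrist');cv2.imwrite('pics/w1.png',im['pixels'])
for z in(0.195,): print(proj(im,[(.49,.326,z)]),[(d['at'],d['confidence'],onz(im,d['at'],.195)) for d in spot_in('wrist','roll')])"
```

```text
t 4.12 pos [0.49 0.33 0.3 ] yaw -1.239 open 0.0858 F [0.73 0.05 0.33]
(0.49, 0.326, 0.3) shift cm [-0.12  0.03 -0.05] dist 0.0013015921398955405
(0.49, 0.326, 0.158) shift cm [-0.13 14.23 -0.05] dist 0.14226906334958775
[[254.93 196.38]] [([255.2, 189.2], 0.62, array([[0.5 , 0.33, 0.2 ]]))]
```

View pics/w1.png

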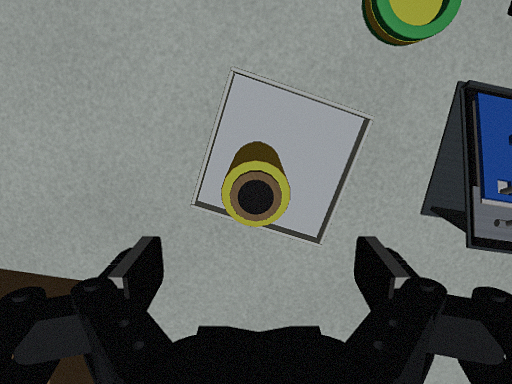

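The wrist view shows the roll's top at (256, 196), which matches the predicted (255, 196). I go down and grip it.

Call:
{"api": "arm_command", "payload": {
  "motion": [
    [[-0.1,3,0],0],
    [[-0.1,6,0],0],
    [[-0.1,9,0],0],
    [[-0.1,12,0],0],
    [[-0.1,14.2,0],0],
    [[-0.1,14.2,0],0],
    [[-0.1,14.2,0],0]
  ]
}}

```text
time: 4.8
tcp_pos: [0.4899, 0.3264, 0.158]
orientation: [-1.35, 0.962, -0.961]
contact_force: [-0.2, 0.9, 1.2]
opening: 0.0857
```

Call:
{"api": "arm_command", "payload": {
  "motion": [
    [[0,0,0],0],
    [[0,0,0],0],
    [[0,0,0],0],
    [[0,0,0],0],
    [[0,0,0],0],
    [[0,0,0],0],
    [[0,0,0],0],
    [[0,0,0],0]
  ],
  "claw": 0.45,
  "force": 40
}}

```text
time: 5.47
tcp_pos: [0.4906, 0.3279, 0.1602]
orientation: [-1.346, 0.959, -0.961]
contact_force: [-0.2, -1.7, 5.9]
opening: 0.0514
```

```bash
python3 -c "
from go import *
import pickle
go((.49,.326,.3))
im=get_image('scene');cv2.imwrite('pics/s2.png',im['pixels'])
print('tray from w1: n/a')"
```

```text
t 5.47 pos [0.49 0.33 0.16] yaw -1.237 open 0.0514 F [-0.16 -1.65  5.87]
(0.49, 0.326, 0.3) shift cm [  0.15 -13.98  -0.08] dist 0.1398367489190912
tray from w1: n/a
```

Call:
{"api": "arm_command", "payload": {
  "motion": [
    [[0,-0.7,0],0],
    [[0,-2.2,0],0],
    [[0,-4.7,0],0],
    [[0,-8,0],0],
    [[0,-11.5,0],0],
    [[0,-14.5,0],0],
    [[0,-16.8,0],0],
    [[0,-18,0],0]
  ]
}}

```text
time: 6.18
tcp_pos: [0.49, 0.328, 0.3427]
orientation: [-1.344, 0.958, -0.96]
contact_force: [-0.3, 0.9, -2.7]
opening: 0.051
```

```bash
python3 -c "
from go import *
go((.539,-.29,.34),(.539,-.29,.16))
im=get_image('scene');cv2.imwrite('pics/s3.png',im['pixels'])"
```

```text
t 6.18 pos [0.49 0.33 0.34] yaw -1.237 open 0.051 F [-0.28  0.94 -2.7 ]
(0.539, -0.29, 0.34) shift cm [ 59.99   0.1  -15.63] dist 0.6199354280206933
(0.539, -0.29, 0.16) shift cm [ 60.02  18.1  -15.72] dist 0.6462968136029704
```

View pics/s3.png

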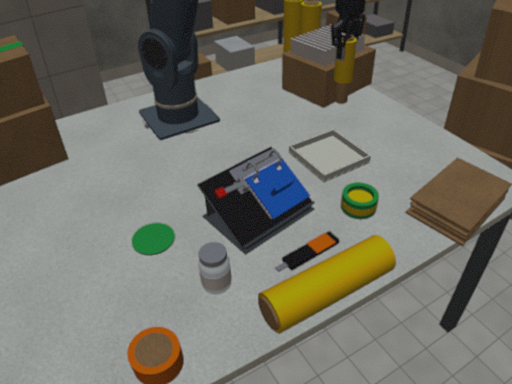

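Call:
{"api": "arm_command", "payload": {
  "motion": [
    [[0.5,0,-0.1],0],
    [[1.5,0,-0.4],0],
    [[3.1,0,-0.8],0],
    [[5.5,0,-1.4],0],
    [[8.3,0,-2.2],0],
    [[11.2,0,-2.9],0],
    [[14.1,0,-3.7],0],
    [[17,0,-4.5],0]
  ]
}}

```text
time: 6.9
tcp_pos: [0.5019, 0.1493, 0.3368]
orientation: [-1.351, 0.962, -0.96]
contact_force: [0.8, 0.1, -2.7]
opening: 0.0513
```

Call:
{"api": "arm_command", "payload": {
  "motion": [
    [[2.9,0,-0.8],0],
    [[5.8,0,-1.5],0],
    [[8.7,0,-2.3],0],
    [[11.6,0,-3.1],0],
    [[14.5,0,-3.8],0],
    [[17.4,0,-4.6],0],
    [[20.3,0,-5.3],0],
    [[23.2,0,-6.1],0]
  ]
}}

```text
time: 7.57
tcp_pos: [0.5198, -0.0894, 0.3369]
orientation: [-1.35, 0.963, -0.959]
contact_force: [0.5, 0.5, -2.7]
opening: 0.0511
```

Call:
{"api": "arm_command", "payload": {
  "motion": [
    [[2.9,0,-0.8],0],
    [[5.8,0,-1.5],0],
    [[8.7,0,-2.3],0],
    [[11.6,0,-3.1],0],
    [[14.3,0,-3.8],0],
    [[16.7,0,-4.4],0],
    [[18.6,0,-4.8],0],
    [[19.8,0,-5.1],0]
  ]
}}

```text
time: 8.23
tcp_pos: [0.536, -0.294, 0.3364]
orientation: [-1.35, 0.965, -0.96]
contact_force: [-0.7, -0.3, -3.1]
opening: 0.0513
```

Call:
{"api": "arm_command", "payload": {
  "motion": [
    [[0,0.8,0],0],
    [[0,2.5,0],0],
    [[0,5,0],0],
    [[0,8,0],0],
    [[0,11,0],0],
    [[0,13.5,0],0],
    [[0,15.2,0],0],
    [[0,16,0],0]
  ]
}}

```text
time: 8.9
tcp_pos: [0.5361, -0.2886, 0.1748]
orientation: [-1.35, 0.964, -0.954]
contact_force: [-0.4, 0.1, -3.4]
opening: 0.0513
```

```bash
python3 -c "
from go import *
go((.539,-.29,.16))
im=get_image('scene');cv2.imwrite('pics/s4.png',cv2.resize(im['pixels'][100:300,80:280],(600,600),interpolation=cv2.INTER_CUBIC))
print(proj(im,[(.539,-.29,.005),(.539,-.29,.018+.0)]))"
```

```text
t 8.9 pos [ 0.54 -0.29  0.17] yaw -1.236 open 0.0513 F [-0.36  0.08 -3.36]
(0.539, -0.29, 0.16) shift cm [0.24 1.47 0.24] dist 0.015119666298809424
[[152.9  237.5 ]
 [151.95 233.89]]
```

View pics/s4.png

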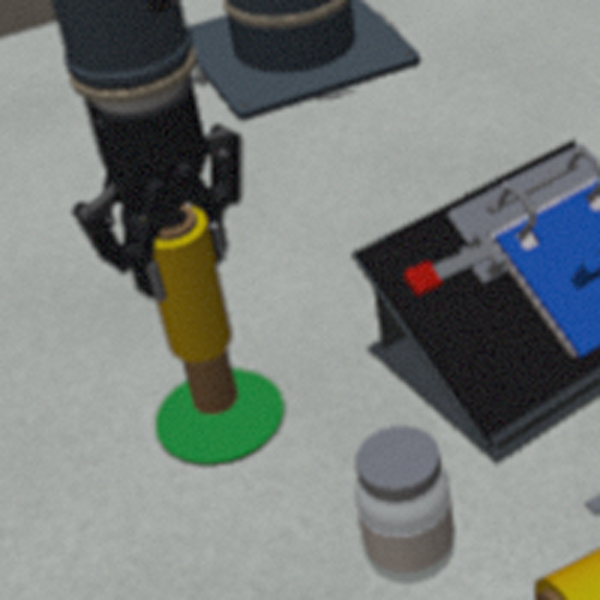

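The roll hangs upright over the mat, its foot at crop (213, 405). I lower it to touch.

Call:
{"api": "arm_command", "payload": {
  "motion": [
    [[0.2,0.4,0.2],0],
    [[0.2,0.8,0.2],0],
    [[0.2,1.1,0.2],0],
    [[0.2,1.3,0.2],0],
    [[0.2,1.4,0.2],0],
    [[0.2,1.45,0.2],0],
    [[0.2,1.45,0.2],0]
  ]
}}

```text
time: 9.53
tcp_pos: [0.5406, -0.2921, 0.164]
orientation: [-1.349, 0.96, -0.96]
contact_force: [-0.5, 0.3, -2.0]
opening: 0.0513
```

```bash
python3 -c "
from go import *
go((.539,-.29,.16))"
```

```text
t 9.53 pos [ 0.54 -0.29  0.16] yaw -1.237 open 0.0513 F [-0.45  0.3  -1.97]
(0.539, -0.29, 0.16) shift cm [-0.25  0.4  -0.08] dist 0.004816000038366126
```

Call:
{"api": "arm_command", "payload": {
  "motion": [
    [[0,0.1,0],0],
    [[0,0.2,0],0],
    [[0,0.3,0],0],
    [[0,0.3,0],0]
  ]
}}

```text
time: 9.87
tcp_pos: [0.5404, -0.292, 0.1606]
orientation: [-1.349, 0.96, -0.96]
contact_force: [-0.7, 0.3, -3.0]
opening: 0.0512
```

Call:
{"api": "arm_command", "payload": {
  "motion": [
    [[0,0.1,0],0],
    [[0,0.2,0],0],
    [[0,0.2,0],0],
    [[0,0.2,0],0]
  ]
}}

```text
time: 10.2
tcp_pos: [0.5409, -0.2921, 0.1602]
orientation: [-1.348, 0.959, -0.961]
contact_force: [-2.5, 1.9, 10.5]
opening: 0.0512
```

Call:
{"api": "arm_command", "payload": {
  "motion": [
    [[0,-0.15,0],0],
    [[0,-0.15,0],0]
  ]
}}

```text
time: 10.37
tcp_pos: [0.5407, -0.2921, 0.1606]
orientation: [-1.349, 0.959, -0.96]
contact_force: [-0.1, 1.1, -3.8]
opening: 0.0514
```

Call:
{"api": "arm_command", "payload": {
  "motion": [
    [[0,0,0],0],
    [[0,0,0],0],
    [[0,0,0],0],
    [[0,0,0],0],
    [[0,0,0],0],
    [[0,0,0],0],
    [[0,0,0],0],
    [[0,0,0],0]
  ],
  "claw": 1
}}

```text
time: 11.03
tcp_pos: [0.5405, -0.292, 0.1603]
orientation: [-1.349, 0.96, -0.96]
contact_force: [-1.8, -0.9, 0.2]
opening: 0.0855
```

Call:
{"api": "arm_command", "payload": {
  "motion": [
    [[0,-1,0],0],
    [[0,-3,0],0],
    [[0,-6,0],0],
    [[0,-9,0],0],
    [[0,-12,0],0],
    [[0,-14,0],0],
    [[0,-16,0],0],
    [[0,-16,0],0]
  ]
}}

```text
time: 11.7
tcp_pos: [0.5418, -0.2927, 0.3256]
orientation: [-1.347, 0.954, -0.966]
contact_force: [-0.0, 0.3, -0.7]
opening: 0.0855
```

```bash
python3 -c "
from go import *
go((.6044,-.1213,.25),(.6044,-.1213,.132),yaw=3.3207)
im=get_image('scene');cv2.imwrite('pics/s5.png',cv2.resize(im['pixels'][100:300,80:280],(600,600),interpolation=cv2.INTER_CUBIC))
T=get_image('top');d=[[(x['at'],x['confidence']) for x in spot_in(c,'roll')][0] for c in('scene','top')];print(d)"
```

```text
t 11.7 pos [ 0.54 -0.29  0.33] yaw -1.237 open 0.0855 F [-0.03  0.33 -0.69]
(0.6044, -0.1213, 0.25) shift cm [-14.18   7.55  11.49] dist 0.1975469351390857
(0.6044, -0.1213, 0.132) shift cm [-14.24  19.35  11.43] dist 0.26606294191273333
spin -1.416341951373715
[([143.4, 206.1], 0.69), ([362.8, 212.8], 0.57)]
```

View pics/s5.png

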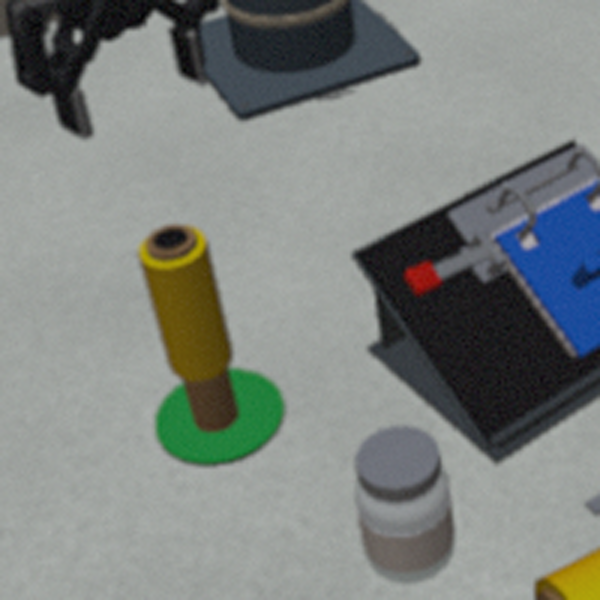

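The roll stands on the mat, foot at crop (213, 420), so step 1 is done. Next is the lever.

Call:
{"api": "arm_command", "payload": {
  "motion": [
    [[-3.5,1.5,2.8],-0.11],
    [[-7,3.5,5.7],-0.22],
    [[-10.5,5.5,8.5],-0.33],
    [[-14.2,7.5,11.4],-0.44],
    [[-14.2,7.5,11.4],-0.55],
    [[-14.2,7.5,11.4],-0.66],
    [[-14.2,7.5,11.4],-0.77],
    [[-14.2,7.5,11.4],-0.88]
  ],
  "claw": 0.65
}}

```text
time: 12.57
tcp_pos: [0.6012, -0.1195, 0.2438]
orientation: [-1.553, 0.277, -0.272]
contact_force: [0.0, -0.9, 0.7]
opening: 0.0554
```

```bash
python3 -c "
from go import *
go((.6044,-.1213,.25),(.6044,-.1213,.134),yaw=3.3207);print(get_state()['q'])"
```

```text
t 12.57 pos [ 0.6  -0.12  0.24] yaw -0.35 open 0.0554 F [ 0.04 -0.86  0.66]
(0.6044, -0.1213, 0.25) shift cm [ 0.36 -0.62 -0.06] dist 0.007240850610119263
(0.6044, -0.1213, 0.134) shift cm [ 0.39 10.98 -0.05] dist 0.10982488588322174
spin -0.5289097120451416
[ 0.28  0.5  -0.26  1.62  0.14  1.04 -0.36]
```

Call:
{"api": "arm_command", "payload": {
  "motion": [
    [[0.35,0,0],-0.11],
    [[0.35,0,0],-0.22],
    [[0.35,0,0],-0.33],
    [[0.35,0,0],-0.44],
    [[0.35,0,0],-0.53],
    [[0.35,0,0],-0.53]
  ]
}}

```text
time: 13.07
tcp_pos: [0.6044, -0.1219, 0.2441]
orientation: [-1.566, -0.137, 0.141]
contact_force: [-0.5, 0.9, -0.7]
opening: 0.0554
```

```bash
python3 -c "
from go import *
go((.6044,-.1213,.134),yaw=3.3207)
im=get_image('wrist');print(proj(im,[(.6044,-.1213,.1258)]))
h=cv2.cvtColor(im['pixels'],cv2.COLOR_BGR2HSV);m=cv2.inRange(h,(0,120,60),(8,255,255))|cv2.inRange(h,(172,120,60),(180,255,255))
n,l,st,c=cv2.connectedComponentsWithStats(m);i=1+st[1:,4].argmax();print(c[i],st[i],onz(im,c[i],.1258))"
```

```text
t 13.07 pos [ 0.6  -0.12  0.24] yaw 0.177 open 0.0554 F [-0.47  0.92 -0.71]
(0.6044, -0.1213, 0.134) shift cm [ 0.04 11.01  0.05] dist 0.1101391707184248
spin -0.001991685975211155
[[259.37 189.33]]
[259.4  190.42] [244 173  31  36 943] [[ 0.6  -0.12  0.13]]
```

Call:
{"api": "arm_command", "payload": {
  "motion": [
    [[0,3,0],0],
    [[0,6,0],0],
    [[0,8.5,0],0],
    [[0,10,0],0],
    [[0,11,0],0],
    [[0,11,0],0],
    [[0,11,0],0]
  ]
}}

```text
time: 13.7
tcp_pos: [0.605, -0.1216, 0.1353]
orientation: [-1.566, -0.134, 0.135]
contact_force: [0.5, -0.2, 0.7]
opening: 0.0556
```

Call:
{"api": "arm_command", "payload": {
  "motion": [
    [[0,0,0],0],
    [[0,0,0],0],
    [[0,0,0],0],
    [[0,0,0],0],
    [[0,0,0],0],
    [[0,0,0],0],
    [[0,0,0],0]
  ],
  "claw": 0.1,
  "force": 30
}}

```text
time: 14.28
tcp_pos: [0.6052, -0.1219, 0.1366]
orientation: [-1.567, -0.137, 0.135]
contact_force: [-2.6, 0.1, 6.3]
opening: 0.0229
```

Gripped, with the opening at 22.9 mm. I follow the arc.

Call:
{"api": "arm_command", "payload": {
  "motion": [
    [[0.25,-0.45,0.15],0],
    [[0.55,-0.96,0.37],0],
    [[0.8,-1.4,0.6],0],
    [[1.07,-1.86,0.91],0],
    [[1.3,-2.3,1.25],0],
    [[1.55,-2.68,1.59],0],
    [[1.75,-3.05,2],0],
    [[1.97,-3.4,2.41],0]
  ]
}}

```text
time: 14.95
tcp_pos: [0.616, -0.0954, 0.1681]
orientation: [-1.567, -0.128, 0.144]
contact_force: [-13.3, -5.5, -3.8]
opening: 0.0233
```

Call:
{"api": "arm_command", "payload": {
  "motion": [
    [[0.35,-0.61,0.93],0],
    [[0.63,-1.09,1.96],0],
    [[0.82,-1.44,3.06],0],
    [[0.94,-1.63,4.21],0],
    [[0.96,-1.68,5],0],
    [[0.96,-1.68,5],0]
  ]
}}

```text
time: 15.45
tcp_pos: [0.6186, -0.041, 0.1869]
orientation: [-1.565, -0.134, 0.14]
contact_force: [-0.9, 3.4, -0.3]
opening: 0.0084
```

```bash
python3 -c "
from go import *
go((.6194,-.0394,.1866))
im=get_image('scene');cv2.imwrite('pics/s6.png',cv2.resize(im['pixels'][90:265,170:345],(600,600),interpolation=cv2.INTER_CUBIC))"
```

```text
t 15.45 pos [ 0.62 -0.04  0.19] yaw 0.175 open 0.0084 F [-0.88  3.37 -0.27]
(0.6194, -0.0394, 0.1866) shift cm [0.11 0.03 0.14] dist 0.0018238347001962691
```

View pics/s6.png

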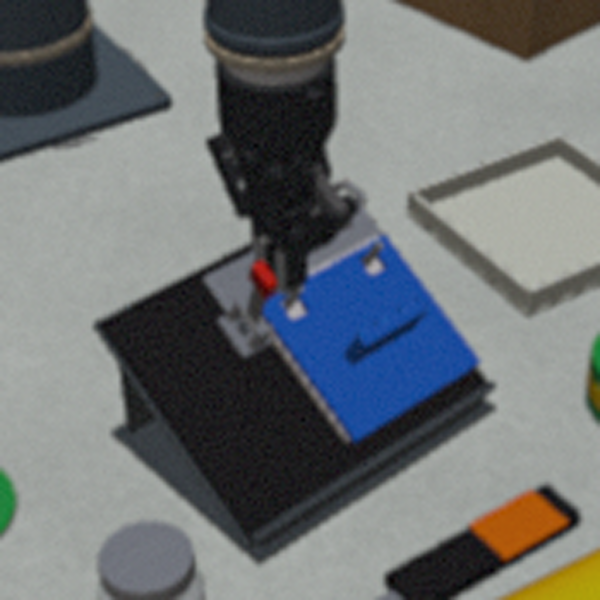

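The grip slipped out of the jaws. The lever now stands nearly square at crop (263, 275), with the fingers just beside it. I retreat upwards and check.

Call:
{"api": "arm_command", "payload": {
  "motion": [
    [[0,-2,0],0],
    [[0,-5,0],0],
    [[0,-8,0],0],
    [[0,-11,0],0],
    [[0,-11,0],0],
    [[0,-11,0],0]
  ]
}}

```text
time: 16.0
tcp_pos: [0.6225, -0.043, 0.299]
orientation: [-1.567, -0.14, 0.131]
contact_force: [0.4, 0.0, -0.6]
opening: 0.0082
```

```bash
cat > lv.py <<'E'
from go import *
from m2 import W
go()
p=np.load('file.npy')[:3]
S=get_image('scene');T=get_image('top');Wi=get_image('wrist')
def red(im,b):
    h=cv2.cvtColor(im['pixels'],cv2.COLOR_BGR2HSV);m=cv2.inRange(h,(0,120,60),(8,255,255))|cv2.inRange(h,(172,120,60),(180,255,255))
    x0,y0,x1,y1=b;o=np.zeros_like(m);o[y0:y1,x0:x1]=m[y0:y1,x0:x1];y,x=np.nonzero(o);return np.array([x.mean(),y.mean()]) if len(x)>5 else None
for n,im,b in(('scene',S,(190,130,290,230)),('top',T,(230,150,330,230)),('wrist',Wi,(0,0,512,384))):
    r=red(im,b)
    if r is None: print(n,'no red');continue
    qs=np.linspace(0,1.4,141);e=[np.linalg.norm(proj(im,W(p,[.035,.03+.078*np.cos(.25+q),.022+.078*np.sin(.25+q)]))[0]-r) for q in qs];print(n,r,'lever',qs[np.argmin(e)],'err',min(e))
cv2.imwrite('pics/lv%d.png'%(get_state()['time']*100),cv2.resize(S['pixels'][90:265,170:345],(600,600),interpolation=cv2.INTER_CUBIC))
E
python3 lv.py | tail -5
```

```text
roll top [[0.4902 0.3258 0.195 ]] [[0.4904 0.3253 0.195 ]] tri [0.4902 0.3257 0.1948] foot [[0.4885 0.3306 0.005 ]]
t 16.0 pos [ 0.6225 -0.043   0.299 ] yaw 0.173 open 0.0082 F [ 0.4228  0.0033 -0.5514]
scene [253.125  166.8125] lever 1.36 err 0.05197258953114574
top no red
wrist [259.3297 185.2697] lever 1.34 err 1.7921030371851203
```

The lever reads 1.35, fully open. Now I turn and move over the board's ridge.

Call:
{"api": "arm_command", "payload": {
  "motion": [
    [[0.1,0,2],0.12],
    [[0.2,0,4],0.24],
    [[0.5,0,6],0.36],
    [[1,0,8.2],0.48],
    [[1,0,8.2],0.6],
    [[1,0,8.2],0.72],
    [[1,0,8.2],0.84],
    [[1,0,8.2],0.96]
  ],
  "claw": 1
}}

```text
time: 16.82
tcp_pos: [0.6164, 0.039, 0.2948]
orientation: [-1.482, 0.621, -0.618]
contact_force: [-0.4, 0.4, 0.3]
opening: 0.0856
```

Call:
{"api": "arm_command", "payload": {
  "motion": [
    [[0,0,0],0.12],
    [[0,0,0],0.24],
    [[0,0,0],0.36],
    [[0,0,0],0.48],
    [[0,0,0],0.6],
    [[0,0,0],0.6]
  ]
}}

```text
time: 17.32
tcp_pos: [0.6164, 0.039, 0.2949]
orientation: [-1.29, 1.078, -1.076]
contact_force: [-0.6, 0.2, 0.7]
opening: 0.0853
```

```bash
python3 - <<'E' | tail -12
from go import *
from m2 import W
x=np.load('file.npy');p=x[:3];b=x[3:]
go((.625,.0405,.2),(.625,.0405,.095),yaw=3.3207+np.pi/2)
im=get_image('wrist')
bc=np.array([[-.079,.015,.012],[.046,.015,.012],[.046,-.115,.012],[-.079,-.115,.012]])+[b[0],b[1],0]
rt=np.array([[-.0305,-.082,.046],[-.0305,-.018,.046],[-.0185,-.018,.046],[-.0185,-.082,.046]])+[b[0],b[1],0]
v=im['pixels'].copy()
for P in [*bc,*rt,[.035,-.01,.036],[.035,-.09,.036]]:
    u=proj(im,W(p,P))[0];cv2.circle(v,(int(round(u[0])),int(round(u[1]))),2,(0,255,255),-1)
cv2.imwrite('pics/w7.png',v)
print([(d['at'],d['confidence']) for d in spot_in('wrist','board_grip')],proj(im,W(p,[-.0245+b[0],-.05+b[1],.029])))
E
```

```text
tray rim [[0.5817 0.3852 0.028 ]
 [0.582  0.2055 0.028 ]
 [0.4067 0.2039 0.028 ]
 [0.4063 0.3817 0.028 ]] [0.4942 0.2941 0.028 ] [np.float64(0.17537689359234526), np.float64(0.17965860365732825), np.float64(0.17523288117644983), np.float64(0.17780209965102822)]
scene rim corners [[0.4152 0.2041 0.028 ]
 [0.5866 0.3811 0.028 ]]
roll top [[0.4902 0.3258 0.195 ]] [[0.4904 0.3253 0.195 ]] tri [0.4902 0.3257 0.1948] foot [[0.4885 0.3306 0.005 ]]
t 17.32 pos [0.6164 0.039  0.2949] yaw -1.393 open 0.0853 F [-0.5836  0.1635  0.6706]
(0.625, 0.0405, 0.2) shift cm [0.0063 9.4865 0.8888] dist 0.09528032935673161
(0.625, 0.0405, 0.095) shift cm [ 0.0072 19.9865  0.9104] dist 0.2000718527074304
spin -0.0008230613531612363
[([258.8, 177.9], 0.96)] [[256.9884 160.7962]]
```

View pics/w7.png

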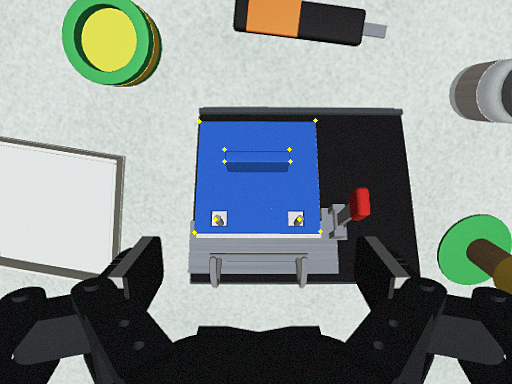

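The fit overlays well: the ridge top sits at (225–291, 150–161), the pins are in their holes and the rings are swung back. I descend over the ridge ends.

Call:
{"api": "arm_command", "payload": {
  "motion": [
    [[0,3,0.9],0],
    [[0,6.5,0.9],0],
    [[0,10,0.9],0],
    [[0,13.5,0.9],0],
    [[0,16.5,0.9],0],
    [[0,18.5,0.9],0],
    [[0,19,0.9],0],
    [[0,19,0.9],0]
  ]
}}

```text
time: 18.08
tcp_pos: [0.6247, 0.0403, 0.1044]
orientation: [-1.294, 1.073, -1.069]
contact_force: [0.6, -0.5, 0.2]
opening: 0.0855
```

Call:
{"api": "arm_command", "payload": {
  "motion": [
    [[0,0.4,0],0],
    [[0,0.8,0],0],
    [[0,1,0],0],
    [[0,1,0],0]
  ]
}}

```text
time: 18.42
tcp_pos: [0.6259, 0.0404, 0.0966]
orientation: [-1.29, 1.072, -1.073]
contact_force: [-0.3, 0.3, -0.6]
opening: 0.0853
```

Call:
{"api": "arm_command", "payload": {
  "motion": [
    [[0,0,0],0],
    [[0,0,0],0],
    [[0,0,0],0],
    [[0,0,0],0],
    [[0,0,0],0],
    [[0,0,0],0]
  ],
  "claw": 0.6,
  "force": 50
}}

```text
time: 18.92
tcp_pos: [0.626, 0.0406, 0.0969]
orientation: [-1.29, 1.072, -1.073]
contact_force: [-0.8, 0.1, 5.0]
opening: 0.0633
```

Call:
{"api": "arm_command", "payload": {
  "motion": [
    [[0,-0.15,-0.25],0],
    [[0,-0.6,0],0],
    [[0,-1.2,0.35],0],
    [[0,-1.9,0.75],0],
    [[0,-2.6,1.15],0],
    [[0,-3.3,1.55],0],
    [[0,-4,1.95],0],
    [[0,-4.7,2.35],0]
  ]
}}

```text
time: 19.58
tcp_pos: [0.6493, 0.0448, 0.144]
orientation: [-1.29, 1.073, -1.073]
contact_force: [0.3, -0.4, -1.9]
opening: 0.0628
```

Call:
{"api": "arm_command", "payload": {
  "motion": [
    [[0,-1,0.5],0],
    [[0,-3,1],0],
    [[0,-6,1],0],
    [[0,-9,1],0],
    [[0,-11.5,1],0],
    [[0,-13,1],0],
    [[0,-13,1],0]
  ]
}}

```text
time: 20.17
tcp_pos: [0.6603, 0.0467, 0.2777]
orientation: [-1.285, 1.068, -1.076]
contact_force: [0.7, 0.5, -0.1]
opening: 0.0629
```

Run:
```python
from go import *
go((.505,.293,.27),yaw=-np.pi/2)
a=get_image('scene')['pixels'][60:260,180:400];b=get_image('wrist')['pixels']
cv2.imwrite('pics/p8.png',np.hstack([cv2.resize(a,(400,364),interpolation=cv2.INTER_CUBIC),cv2.resize(b,(400,300))[0:300].copy() if 0 else cv2.copyMakeBorder(cv2.resize(b,(400,300)),0,64,0,0,0)]))
```

```text
t 20.17 pos [0.66 0.05 0.28] yaw -1.387 open 0.0629 F [ 0.66  0.5  -0.1 ]
(0.505, 0.293, 0.27) shift cm [-27.05   0.69 -10.78] dist 0.2912664831607942
spin 0.18364517991154528
```

View pics/p8.png

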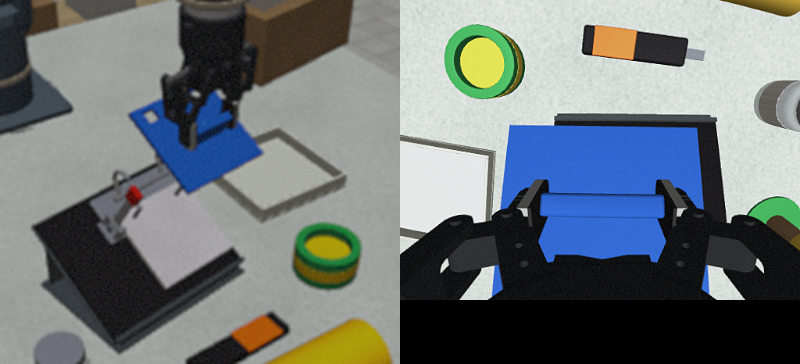

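The board is clear of the pins and held, still sloping with its far edge low (scene half at about (195, 150)). The lever is still up. I carry it to the tray.

Call:
{"api": "arm_command", "payload": {
  "motion": [
    [[-1.4,0,-0.6],0.01],
    [[-4,0,-1.6],0.03],
    [[-7.3,0,-2.9],0.05],
    [[-10.6,0,-4.2],0.08],
    [[-13.9,0,-5.5],0.11],
    [[-17.2,0,-6.9],0.14],
    [[-20.5,0,-8.2],0.16],
    [[-23.6,0,-9.4],0.17]
  ]
}}

```text
time: 20.93
tcp_pos: [0.521, 0.2627, 0.2716]
orientation: [-1.218, 1.201, -1.199]
contact_force: [0.5, 1.1, -1.7]
opening: 0.0629
```

Run:
```python
from go import *
go((.505,.293,.27),(.505,.293,.075),yaw=-np.pi/2+.01)
```

```text
t 20.93 pos [0.52 0.26 0.27] yaw -1.558 open 0.0629 F [ 0.51  1.09 -1.68]
(0.505, 0.293, 0.27) shift cm [-3.05  0.16 -1.56] dist 0.03426871738417782
(0.505, 0.293, 0.075) shift cm [-3.07 19.66 -1.51] dist 0.19952136044292218
spin 0.003222311405246314
```

Call:
{"api": "arm_command", "payload": {
  "motion": [
    [[-1.5,0.5,-0.8],0],
    [[-2.6,2,-1.3],0],
    [[-3.05,5,-1.5],0],
    [[-3.05,8.5,-1.5],0],
    [[-3.05,12,-1.5],0],
    [[-3.05,15.5,-1.5],0],
    [[-3.05,18,-1.5],0],
    [[-3.05,19,-1.5],0]
  ]
}}

```text
time: 21.6
tcp_pos: [0.5049, 0.2901, 0.0782]
orientation: [-1.224, 1.202, -1.199]
contact_force: [-0.9, -0.7, -0.6]
opening: 0.0632
```

Call:
{"api": "arm_command", "payload": {
  "motion": [
    [[0,0.4,0],0],
    [[0,0.8,0],0],
    [[0,1.2,0],0],
    [[0,1.6,0],0],
    [[0,1.6,0],0]
  ],
  "claw": 0.6,
  "force": 20
}}

```text
time: 22.02
tcp_pos: [0.5079, 0.2918, 0.0675]
orientation: [-1.215, 1.199, -1.199]
contact_force: [-1.3, 0.1, -2.2]
opening: 0.0631
```

Call:
{"api": "arm_command", "payload": {
  "motion": [
    [[0,0.3,0],0],
    [[0,0.6,0],0],
    [[0,0.9,0],0],
    [[0,0.9,0],0]
  ]
}}

```text
time: 22.35
tcp_pos: [0.5061, 0.2918, 0.0599]
orientation: [-1.217, 1.2, -1.198]
contact_force: [-12.2, -3.9, 25.3]
opening: 0.0629
```

Call:
{"api": "arm_command", "payload": {
  "motion": [
    [[0,0.3,0],0],
    [[0,0.5,0],0],
    [[0,0.5,0],0]
  ]
}}

```text
time: 22.6
tcp_pos: [0.5048, 0.292, 0.0553]
orientation: [-1.219, 1.2, -1.196]
contact_force: [-17.0, -3.3, 32.6]
opening: 0.0628
```

Call:
{"api": "arm_command", "payload": {
  "motion": [
    [[0,-0.2,0],0],
    [[0,-0.3,0],0],
    [[0,-0.3,0],0]
  ]
}}

```text
time: 22.85
tcp_pos: [0.5081, 0.2919, 0.0567]
orientation: [-1.214, 1.199, -1.199]
contact_force: [0.5, -0.1, -1.5]
opening: 0.0628
```

Call:
{"api": "arm_command", "payload": {
  "motion": [
    [[0,0,0],0],
    [[0,0,0],0],
    [[0,0,0],0],
    [[0,0,0],0],
    [[0,0,0],0],
    [[0,0,0],0]
  ],
  "claw": 1
}}

```text
time: 23.35
tcp_pos: [0.5076, 0.2917, 0.056]
orientation: [-1.216, 1.199, -1.199]
contact_force: [0.3, -0.1, -1.1]
opening: 0.0853
```

Call:
{"api": "arm_command", "payload": {
  "motion": [
    [[0,-1,0],0],
    [[0,-3,0],0],
    [[0,-6,0],0],
    [[0,-10,0],0],
    [[0,-14,0],0],
    [[0,-18,0],0],
    [[0,-21,0],0],
    [[0,-21,0],0]
  ]
}}

```text
time: 24.02
tcp_pos: [0.5098, 0.293, 0.2739]
orientation: [-1.204, 1.195, -1.199]
contact_force: [0.5, 0.1, 0.7]
opening: 0.0853
```

```bash
cat > bd.py <<'E'
from go import *
go()
for c in('top','wrist','scene'):
    im=get_image(c);h=cv2.cvtColor(im['pixels'],cv2.COLOR_BGR2HSV);m=cv2.inRange(h,(105,120,50),(125,255,255));m=cv2.morphologyEx(m,cv2.MORPH_CLOSE,np.ones((9,9)))
    q=cv2.findContours(m,0,2)[0]
    if not q: print(c,'none');continue
    k=cv2.convexHull(max(q,key=cv2.contourArea));p=cv2.approxPolyDP(k,5,True)[:,0]
    X=onz(im,p,.011);print(c,p.tolist(),'\n',np.round(X[:,:2],3).tolist(),'mid',X.mean(0),'sides',[round(float(np.linalg.norm(X[i]-X[i-1])),3) for i in range(len(X))])
    g=cv2.inRange(h,(0,0,150),(180,60,255))
    cv2.imwrite(f'pics/bd_{c}.png',im['pixels'])
    print(c,'grip',[(np.round(d['at'],1).tolist(),round(d['confidence'],2),onz(im,d['at'],.028)[0]) for d in spot_in(c,'board_grip')][:1],'tray',[(np.round(d['at'],1).tolist(),onz(im,d['at'],.005)[0]) for d in spot_in(c,'tray_in')][:1])
a=cv2.imread('pics/bd_wrist.png');b=cv2.imread('pics/bd_scene.png')[80:280,110:390]
cv2.imwrite('pics/bd.png',np.hstack([cv2.resize(a,(400,300)),cv2.resize(b,(400,300))]))
E
python3 bd.py
```

```text
t 24.02 pos [0.51 0.29 0.27] yaw -1.557 open 0.0853 F [0.45 0.07 0.68]
top [[175, 216], [175, 258], [132, 259], [132, 227], [145, 217]] 
 [[0.544, 0.228], [0.425, 0.228], [0.423, 0.353], [0.515, 0.354], [0.543, 0.316]] mid [0.49 0.3  0.01] sides [0.088, 0.119, 0.125, 0.091, 0.047]
top grip [([154.1, 242.1], 0.58, array([0.47, 0.28, 0.03]))] tray [([149.8, 213.9], array([0.55, 0.3 , 0.  ]))]
wrist [[203, 127], [315, 129], [309, 230], [206, 228]] 
 [[0.545, 0.354], [0.545, 0.226], [0.421, 0.226], [0.422, 0.354]] mid [0.48 0.29 0.01] sides [0.123, 0.128, 0.124, 0.128]
wrist grip [([257.0, 176.5], 0.95, array([0.49, 0.29, 0.03]))] tray [([238.7, 128.6], array([0.54, 0.31, 0.01]))]
scene [[352, 158], [322, 170], [298, 150], [329, 139]] 
 [[0.548, 0.347], [0.548, 0.232], [0.425, 0.231], [0.427, 0.353]] mid [0.49 0.29 0.01] sides [0.121, 0.115, 0.123, 0.121]
scene grip [([324.6, 153.3], 0.64, array([0.5 , 0.27, 0.03]))] tray [([339.4, 145.4], array([0.47, 0.36, 0.01]))]
```

The board measures about 124 × 128 mm at its top-face height, so it lies flat. Its middle is near (0.484, 0.290), against a tray centre of about (0.497, 0.293), which is inside tolerance. Next I plan the lever press.

```bash
python3 - <<'E' | tail -14
from go import *
from m2 import W
p=np.load('file.npy')[:3]
def P(y,z,dh): # slope y of finger, grip slope z, fingertip height rel grip
    w=W(p,[.035,y/1000,z/1000])[0];w[2]+=dh/1000+.025;return w
pts=[P(-15,100,-10)+[0,0,.085],P(-15,100,-10),P(8,100,-10),P(39,94.7,-8),P(62,83,0),P(80,69,3),P(98,55,25),P(103,41.3,20),P(103,41.3,8)]
go(*[tuple(np.round(a,4)) for a in pts],yaw=-1.3917)
yaw=-1.3917;M=np.array([[np.cos(yaw),0,-np.sin(yaw)],[np.sin(yaw),0,np.cos(yaw)],[0,-1,0]])
print("rel to S0 in tool axes cm");print(np.array([(M.T@(a-pts[1]))*100 for a in pts]))
E
python3 lv.py|tail -3
```

```text
(np.float64(0.6097), np.float64(-0.1126), np.float64(0.1876)) shift cm [40.5422  7.7801  9.6887] dist 0.4240365418655912
(np.float64(0.6039), np.float64(-0.1187), np.float64(0.1708)) shift cm [41.1424  9.4616  9.1029] dist 0.4318662671537079
(np.float64(0.6039), np.float64(-0.1187), np.float64(0.1588)) shift cm [41.1413 10.6616  9.1047] dist 0.43464586700803937
spin -0.1652052054363502
rel to S0 in tool axes cm
[[ 0.     -8.5     0.    ]
 [ 0.      0.      0.    ]
 [ 2.3     0.     -0.    ]
 [ 5.4     0.259  -0.2651]
 [ 7.7     0.4722 -0.8501]
 [ 9.5     1.3847 -1.5502]
 [11.3     0.3971 -2.2502]
 [11.8     2.0836 -2.9352]
 [11.8     3.2836 -2.9352]]
scene [253.0769 166.8615] lever 1.36 err 0.11895193024463915
top [268.1552 176.9483] lever 1.35 err 0.6255626518888527
wrist no red
```

Call:
{"api": "arm_command", "payload": {
  "motion": [
    [[3,-0.3,1],-0.02],
    [[7,-0.3,2.3],-0.05],
    [[11,-0.3,3.7],-0.08],
    [[15,-0.3,5],-0.11],
    [[19,-0.3,6.4],-0.14],
    [[23,-0.3,7.7],-0.165],
    [[26.5,-0.3,8.9],-0.165],
    [[29.2,-0.3,9.8],-0.165]
  ],
  "claw": 0
}}

```text
time: 25.28
tcp_pos: [0.6103, -0.0035, 0.269]
orientation: [-1.288, 1.078, -1.08]
contact_force: [1.1, -0.4, -0.2]
opening: 0.0002
```

```bash
python3 - <<'E' | tail -3
from go import *
from m2 import W
p=np.load('file.npy')[:3]
w=W(p,[.035,-.015,.1])[0];w[2]+=.015
go(tuple(w),yaw=-1.3917)
E
```

```text
t 25.28 pos [ 0.6103 -0.0035  0.269 ] yaw -1.395 open 0.0002 F [ 1.0849 -0.4005 -0.158 ]
(np.float64(0.611760295143825), np.float64(0.0026174051471147906), np.float64(0.19160254037844388)) shift cm [-0.594   7.742   0.2482] dist 0.07768687015395723
spin -0.0034382374578880714
```

Call:
{"api": "arm_command", "payload": {
  "motion": [
    [[-0.6,1,0.2],0],
    [[-0.6,3.5,0.2],0],
    [[-0.6,6,0.2],0],
    [[-0.6,7.7,0.2],0],
    [[-0.6,7.7,0.2],0]
  ]
}}

```text
time: 25.7
tcp_pos: [0.6085, 0.0076, 0.1883]
orientation: [-1.293, 1.081, -1.073]
contact_force: [-0.6, 0.3, 0.3]
opening: 0.0002
```

Call:
{"api": "arm_command", "payload": {
  "motion": [
    [[1,0,0],0],
    [[2.3,0,0],0],
    [[3.3,0,-0.1],0],
    [[4.3,0.1,-0.2],0],
    [[5.4,0.25,-0.25],0],
    [[6.5,0.35,-0.5],0],
    [[7.7,0.45,-0.85],0],
    [[7.7,0.45,-0.85],0]
  ]
}}

```text
time: 26.37
tcp_pos: [0.6148, -0.0746, 0.1872]
orientation: [-1.29, 1.08, -1.08]
contact_force: [-0.5, -0.4, -0.5]
opening: -0.0004
```

```bash
python3 lv.py|tail -4
```

```text
t 26.37 pos [ 0.6148 -0.0746  0.1872] yaw -1.396 open -0.0004 F [-0.5009 -0.3865 -0.5439]
scene [232.4333 180.2167] lever 0.59 err 0.3287156205752685
top no red
wrist [318.3924 241.4391] lever 0.43 err 0.822056193747805
```

Call:
{"api": "arm_command", "payload": {
  "motion": [
    [[1.2,-1,-0.5],0],
    [[2.6,-1,-1.2],0],
    [[4.1,-0.5,-2],0],
    [[4.1,0.5,-2.1],0],
    [[4.1,1.5,-2.1],0],
    [[4.1,2.1,-2.1],0],
    [[4.1,2.5,-2.1],0],
    [[4.1,2.5,-2.1],0]
  ]
}}

```text
time: 27.18
tcp_pos: [0.6022, -0.1132, 0.1614]
orientation: [-1.29, 1.077, -1.074]
contact_force: [0.0, 0.4, 0.1]
opening: -0.0002
```

Call:
{"api": "arm_command", "payload": {
  "motion": [
    [[0,0.2,0],0],
    [[0,0.3,0],0],
    [[0,0.3,0],0]
  ]
}}

```text
time: 27.43
tcp_pos: [0.6029, -0.1136, 0.1599]
orientation: [-1.288, 1.076, -1.076]
contact_force: [-1.0, 0.8, 1.9]
opening: 0.0002
```

Light contact of about 2 N. I press a bit more, then retreat and check.

Call:
{"api": "arm_command", "payload": {
  "motion": [
    [[0,0.15,0],0],
    [[0,0.3,0],0],
    [[0,0.3,0],0]
  ]
}}

```text
time: 27.68
tcp_pos: [0.6032, -0.1139, 0.1585]
orientation: [-1.287, 1.075, -1.078]
contact_force: [-4.1, 1.8, 17.0]
opening: -0.0001
```

Call:
{"api": "arm_command", "payload": {
  "motion": [
    [[0,-1,0],0],
    [[0,-4,0],0],
    [[0,-8,0],0],
    [[0,-12,0],0],
    [[0,-15,0],0],
    [[0,-15,0],0],
    [[0,-15,0],0]
  ]
}}

```text
time: 28.27
tcp_pos: [0.6033, -0.1142, 0.309]
orientation: [-1.286, 1.073, -1.079]
contact_force: [0.1, -0.2, -1.0]
opening: 0.0003
```

```bash
python3 lv.py|tail -4; python3 bd.py
python3 - <<'E'
import cv2,numpy as np
s=cv2.imread('pics/bd_scene.png')[60:290,110:400];t=cv2.imread('pics/bd_top.png')[120:280,100:390]
w=cv2.imread('pics/bd_wrist.png')
cv2.imwrite('pics/end.png',np.vstack([cv2.resize(s,(790,340)) if 0 else np.hstack([cv2.resize(s,(400,317)),cv2.resize(w,(400,317))]),cv2.resize(t,(800,283),interpolation=cv2.INTER_CUBIC)[:283]]))
E
```

```text
t 28.27 pos [ 0.6033 -0.1142  0.309 ] yaw -1.392 open 0.0003 F [ 0.0917 -0.1599 -1.0074]
scene [220.1569 192.0882] lever 0.0 err 0.30691276570417025
top no red
wrist [275.4395 170.3569] lever 0.0 err 10.589077808640361
t 28.42 pos [ 0.6  -0.11  0.31] yaw -1.392 open -0.0003 F [ 0.24 -0.67  0.06]
top [[175, 216], [175, 258], [132, 259], [132, 217]] 
 [[0.544, 0.228], [0.425, 0.228], [0.423, 0.353], [0.543, 0.355]] mid [0.48 0.29 0.01] sides [0.127, 0.119, 0.125, 0.12]
top grip [([150.8, 237.5], 0.9, array([0.48, 0.29, 0.03]))] tray [([143.6, 215.5], array([0.55, 0.32, 0.  ]))]
wrist [[3, 237], [0, 152]] 
 [[0.421, 0.225], [0.546, 0.225]] mid [0.48 0.23 0.01] sides [0.125, 0.125]
wrist grip [([0.9, 208.4], 0.48, array([0.47, 0.21, 0.03]))] tray [([8.1, 189.0], array([0.49, 0.22, 0.01]))]
scene [[352, 158], [322, 170], [298, 150], [329, 139]] 
 [[0.548, 0.347], [0.548, 0.232], [0.425, 0.231], [0.427, 0.353]] mid [0.49 0.29 0.01] sides [0.121, 0.115, 0.123, 0.121]
scene grip [([321.3, 152.6], 0.96, array([0.49, 0.27, 0.03]))] tray [([338.0, 146.5], array([0.47, 0.36, 0.01]))]
```

View pics/end.png

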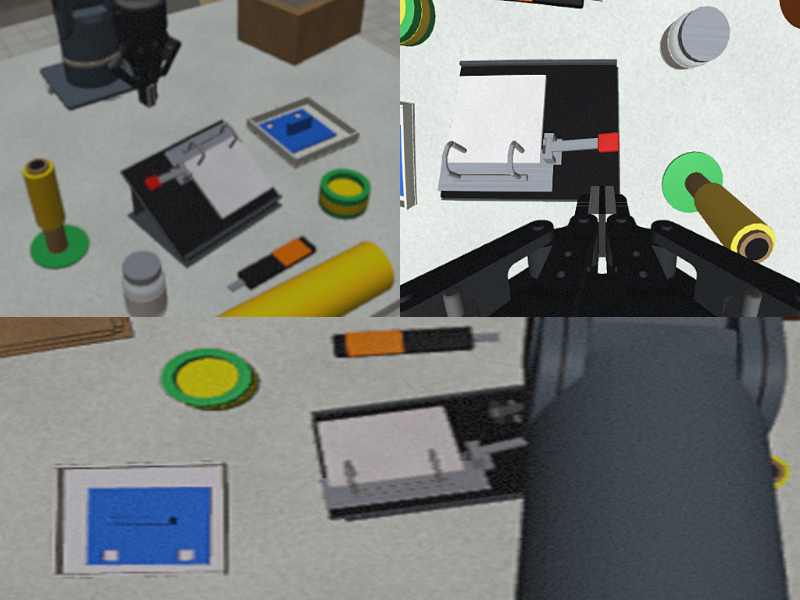

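```bash
python3 -c "
from cell import *
print(finish_job())"
```

```text
the job is handed in; nothing more can be done
None
```

The job is handed in at about 28.6 s of robot time, with every step carried out in the required order. The hand-in reports no verdict, so what follows rests on my own last checks.

- **Film roll:** it stands upright on the green mat and is let go. The last pictures show it standing upright on the mat. I did not fit its final pose numerically; I released it within a few millimetres of the mat's centre.
- **Opening the lever:** the grip slipped out of the jaws near the end of the lift. The lever still snapped open by itself and read about 1.35 rad.
- **Board:** it lies flat in the tray with the ridge up. The overhead camera puts its middle about 13 mm from the tray's centre along x and a few millimetres along y, against the 30 mm limit.
- **Closing the lever:** the scene camera reads 0.0 rad with a 0.3 pixel error, and the rings look shut in the pictures. The wrist camera's reading was off by about 10 pixels, probably from other red or orange pixels, so I disregarded it. The overhead view of the lever was blocked by the arm.
- **Left in place:** the jar, tape roll and cutter look undisturbed. The gripper was raised clear of everything.

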